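Turn the vial tray round and load it into its hooded dock

TASK

The eyepiece is standing in the way of the tray dock: move it aside and stand it upright on the worktop, clear of the lane in front of the rails. Then pick up the vial tray by its black grip, turn it end for end and slide it narrow yellow nose first between the guide rails, all the way home under the hood until it meets the end stop. Both vials must stay upright in their pockets; leave everything else where it is.

Things in the scene. Friction and masses are not known exactly. Their poses are not given: they have to be found in the camera images.
- dock: Fixed tray dock: two aluminium guide rails 14 mm high under a clear hood. Origin on the worktop, under the middle of a tray that is home; +x is the way the tray slides in, z up. In mm: rails from x -100, the gap 63 wide up to x 19, beyond it only 47, so only the tray's nose fits there; black end stop with its face at x 65. Lips over the rails up to x 20: z 10 to 14, 55 apart.
- dock_home (a point): Point on the worktop at the dock's origin, where the middle of the tray's underside lies when home; axes of the dock.
- dock_mouth (a point): Point on the worktop on the dock's centre line at the rails' mouth (dock x -100 mm); axes of the dock. Orange flared guides, 14 mm high, widen the way from 63 at the mouth to about 85 mm at dock x -130.
- hood_edge (a point): Middle of the hood's front edge, underside, 74 mm up, at dock x -85 mm; axes of the dock. Roof 74 to 82 mm up, 120 mm wide, back to dock x 82; sides closed from dock x -56, front open. When home, the tray's tail is 20 mm inside this edge, where fingers pointing straight down cannot follow: lean them about 35 degrees.
- tray: Loose tray, 0.16 to 0.26 kg, blue with a narrow yellow nose; origin in the middle of its underside, x to the nose, z up. In mm: length 130 (x -65 to 65), base plate 6 thick, 60 wide from x -65 to 15, then 44 wide (36 at the tip). Vial pockets at x 40 and -40, 30 across, walls to z 26. Upright end wall at the tail to push on: outer face x -65, 48 wide, z 4 to 30. It starts 130 to 190 degrees from the way it goes in.
- tray_grip (a point): Centre of the tray's black upright grip plate, 34 mm above its underside at x = y = 0; axes of the tray. Plate 30 mm long in x, 12 thick in y, z 6 to 48 mm.
- tray_mid (a point): Middle of the tray's underside, axes of the tray.
- tray_nose (a point): Middle of the nose pocket's floor, 40 mm from the tray's middle towards the nose tip, 6 mm above its underside; axes of the tray.
- vial_1_mid (a point): Loose vial with black cap in one of the tray's pockets (which one varies), 22 mm across, 47 mm tall, standing on the base plate; point at its centre.
- vial_3_mid (a point): Loose vial with blue cap in the other pocket, same size; point at its centre.
- eyepiece_mid (a point): Loose black eyepiece with a red ring, 37 mm across at the widest, 44 mm tall, standing in the lane before the dock's mouth; point at its centre, 22 mm up.
- stereo_microscope: Fixed microscope, leave alone. Its black base plate is 22 mm high and reaches 117 mm to -x, 120 mm to +x and 194 mm to either side of this point, along the world axes; the head overhangs the plate from 156 mm up.
- lens_spray_mid (a point): Bystander, loose, to be left alone: light blue pump spray bottle, white top, 31 mm across, 104 mm tall; point at its centre, half-way up.
- objective_can_mid (a point): Bystander, loose, to be left alone: white round can with black lid, 34 mm across, 59 mm tall; point at its centre, half-way up.
- lens_blower_mid (a point): Bystander, loose, to be left alone: dark rubber lens blower with red nozzle, 49 mm across, 98 mm tall; point at its centre, half-way up.
- petri_dish_a_mid (a point): Bystander, loose, to be left alone: shallow clear round dish, 60 mm across, 14 mm high; point at its centre, half-way up.
- vial_2_mid (a point): Bystander, loose, to be left alone: small vial with white cap, 22 mm across, 47 mm tall, standing on the worktop beside the dock's hood; point at its centre, half-way up.
- eyepiece: The same eyepiece by its foot: origin at the middle of its foot.

How it is judged:
By the outcome, as a careful person would: the job done as asked, in the order asked, and still so for the second after the job is handed in, with the robot touching nothing.
It also fails if it takes over 72 s, if anything falls off the work surface, if the arm or the gripper's body presses on something with over 40 N, if the wrist force passes 120 N, or if a joint passes its speed limit or range.

ROBOT

A 7-joint arm with a two-finger parallel gripper is mounted at the origin on a cart in front of the work surface, level with it; the furniture and walls round the work are solid. World frame = base frame: x ahead of the robot, y to its left, z up, the work surface at z = 0. Lengths are in m, angles in degrees, forces in N, time in s.
With the tool pointing down it reaches from about 0.35 to 0.9 m from the base axis. Payload 19.9 kg.
Tool frame: the origin (TCP) lies at the very end of the fingers, on their centre line; the grasp point (between the pads) lies 19 mm behind it; z points along the fingers, y is the line along which they close (so a half turn about z gives the same grasp; the last joint's range is limited). The gripper opens to 94 mm and grips with 3 to 60 N. Pads are 16 mm wide; open, the fingers measure 119 mm over their backs; the gripper's body (75 mm by 177 mm) begins 78 mm behind the grasp point.
Start: joints at [63.913, 23.915, -0.59, 92.452, 0.269, 63.638, -3.037], TCP at [0.251, -0.572, 0.205] pointing down, gripper open.
Joint ranges: [-161.28, 161.28], [-22.2, 115.67], [-73.04, 71.86], [3.21, 147.25], [-68.34, 248.33], [10.77, 114.83], [-161.83, 161.83]. Speed limits (degrees/s): [108.29, 108.29, 136.94, 136.94, 172.46, 172.46, 172.46].

INTERFACE

Orientations are given as a 3x3 rotation matrix whose columns are the frame's x, y, z axes.
In Python, from plant import monitor, get_image, camera_info, manip gives the robot as it stands.
- The arm moves only by the tool apply_moves, never from a script. Its argument "moves" is one flat list of numbers, 6 for each row, row after row: the shift along the tool's x, y, z in mm, then the turn, a rotation vector about the tool's x, y, z in rad. In form: [x, y, z, wx, wy, wz, x, y, z, wx, wy, wz, ...]. A call has 1 to 20 rows; each row shifts and turns the commanded pose from where the row before left it, along the tool's axes as they then stand; what a row does not reach is not made up. A row lasts 1/10 s, in which the tool goes at most 50 mm and 8.59 degrees, less where a joint would pass 70% of its speed; a pose out of reach is approached as far as the arm can. A call is refused whole if a number of a shift passes 50 or a number of a turn 0.15, either way. A call with a gripper value outside its range is refused whole. "claw" is the opening, from 0 (shut) to 1 (fully open), set as the call begins (left out, the last holds). The fingers move at their own pace and stop on an object; the grip force is fixed at half the most. Time passes only in rows, so rows that do not move let the fingers close. It gives the time, the measured TCP pose, the force, the opening and the grip force at its end, in the units of the state.
- monitor.get_obs(): the state, without advancing time (a new reading comes with each control period).
- get_image(name): name is "side" or "top" or "wrist"; returns the picture (420x560x3 uint8, red, green, blue); there is no depth.
- camera_info(name): a dict with "vertical_fov" (degrees; the focal length in pixels is half the picture's height over the tangent of half this angle, whatever the lens; pixels are square), "cx", "cy" (the principal point, pixels), "rvec" (rotation vector, rad) and "tvec" (3), from world to camera coordinates, as OpenCV has them. Camera axes: x right, y down, z forward; pixel columns grow to the right and rows downward; lengths in m; the calibration is good to about 2 mm. A picture is of the moment at which its call begins: read the wrist's pose just before it. camera_info takes no time and is no camera call; for the wrist camera it gives the pose at the moment of the call.
- manip.close_job(): hands the job in; it is judged then, once.
The state is a dict: "t": time; "q": joint angles; "joint_velocities": joint speeds; "joint_torque": joint torques, N m; "ee_pos": TCP position; "eef_rot": TCP orientation; "force": force on the tool from outside, world axes, zero at the start; "ft_torque": the same for the moment, N m; "width": opening from 0.0 (shut) to 1.0 (fully open); "grasp_force": force on a finger pad.
Only numpy, scipy, OpenCV 4.12 (cv2) and the standard library are available. Lean on these libraries where they do the work, as an engineer would, in place of code of your own. Each camera call takes 0.05 s, during which the arm holds its last target. There are 200 camera calls.

## Working session

There is one attempt and no reset: what is moved stays moved. The work goes in short steps, Python scripts to look and compute and a tool call to move; the robot and the scene stay as the last step left them, time stands still between calls to the robot, and variables do not carry over. Pictures are saved under pics/ and viewed, at most 10 in all, crops included, and the job is handed in when it is done.

Besides the shell and the picture viewer there is one more tool, called after ">>>" as a command line: name --argument value ..., lists and objects as JSON in quotes. apply_moves: Moves the arm, as the interface text tells. Its arguments: {"type":"object","properties":{"moves":{"type":"array","items":{"type":"number"}},"claw":{"type":"number"}},"required":["moves"]}

```bash
mkdir -p pics; ls; cat > h.py <<'E'
import numpy as np, cv2
from plant import monitor, get_image, camera_info, manip
def cam(n):
    c=camera_info(n); R=cv2.Rodrigues(np.array(c["rvec"],float))[0]; t=np.array(c["tvec"],float).ravel()
    return R,t,210/np.tan(np.radians(c["vertical_fov"])/2),c["cx"],c["cy"]
def ray(C,u,v):
    R,t,f,cx,cy=C; d=R.T@np.array([(u-cx)/f,(v-cy)/f,1]); return -R.T@t,d
def onz(C,u,v,z):
    o,d=ray(C,u,v); return o+d*(z-o[2])/d[2]
def proj(C,p):
    R,t,f,cx,cy=C; q=R@np.asarray(p,float)+t; return np.array([f*q[0]/q[2]+cx,f*q[1]/q[2]+cy])
def grab(n,name):
    C=cam(n); im=get_image(n); cv2.imwrite(f"pics/{name}.png",im[:,:,::-1]); return C,im
E
python3 - <<'E'
from h import *
for n in("top","side"):
    C,im=grab(n,n+"1"); print(n,-C[0].T@C[1],C[2:], camera_info(n))
a=cv2.imread("pics/top1.png");b=cv2.imread("pics/side1.png")
print(monitor.get_obs())
E
```

```text
pics
top [ 0.31610972 -0.14773767  1.12948909] (np.float64(399.02351680075463), 281.88368364314954, 207.56889437693798) {'vertical_fov': 55.51429770610797, 'cx': 281.88368364314954, 'cy': 207.56889437693798, 'rvec': array([ 2.22926795, -1.96783999,  0.20735391]), 'tvec': array([-0.18326327,  0.5270633 ,  1.042169  ])}
side [0.27213744 1.03599767 0.59842271] (np.float64(457.2059753152155), 280.29555436998555, 201.14277472820996) {'vertical_fov': 49.33973379448062, 'cx': 280.29555436998555, 'cy': 201.14277472820996, 'rvec': array([ 0.23883532, -2.52443377,  1.62684304]), 'tvec': array([0.48886624, 0.14115524, 1.11648767])}
{'t': 0.1, 'q': array([63.91448133, 23.94235483, -0.59266308, 92.48046681,  0.26989858,
       63.63669433, -3.03483398]), 'joint_velocities': array([-0.00330354, -0.01298427,  0.01707678, -0.13982353, -0.01095174,
        0.04570305,  0.03577728]), 'joint_torque': array([ 1.12224570e-03, -8.52589130e+01,  6.39706124e-01, -4.26696610e+01,
       -4.88804234e-02,  1.63315760e-02,  5.19341233e-05]), 'ee_pos': array([ 0.25117825, -0.57196125,  0.20492411]), 'eef_rot': array([[ 9.15575201e-01,  4.02146522e-01, -4.75249770e-04],
       [ 4.02146796e-01, -9.15574765e-01,  8.96573692e-04],
       [-7.45727048e-05, -1.01200081e-03, -9.99999485e-01]]), 'force': array([ 0.44879754, -0.18326173, -0.28729727]), 'ft_torque': array([-0.02572437,  0.07972229,  0.01562878]), 'grasp_force': 0.0, 'width': 0.9985999013347764}
```

View pics/top1.png

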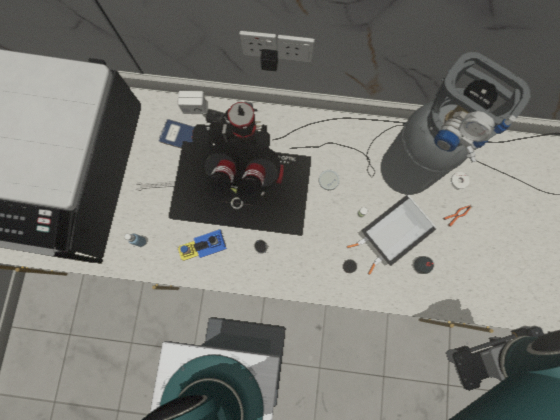

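View pics/side1.png

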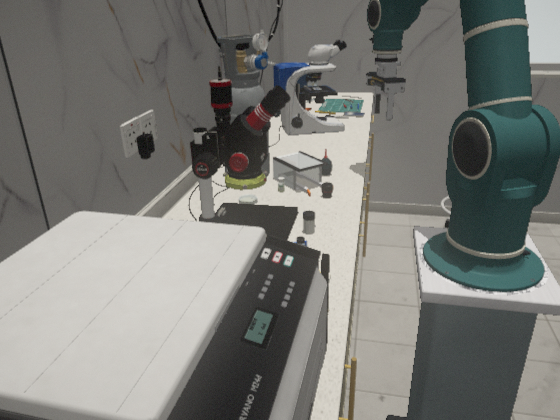

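The top view shows the tray near (203,245) with its yellow nose on the left. The hood is near (398,230), with the orange guides at (357,244) and (373,267). The eyepiece is near (350,266), the can at (260,246) and the blower at (424,264).

```bash
python3 - <<'E'
from h import *
a=cv2.imread("pics/top1.png")
c=np.vstack([cv2.resize(a[215:275,120:280],None,fx=5,fy=5,interpolation=2),cv2.resize(a[185:285,325:465],(420,300),interpolation=2).repeat(1,0) if 0 else np.hstack([cv2.resize(a[190:280,325:445],(400,300),interpolation=2),np.zeros((300,400,3),np.uint8)])])
cv2.imwrite("pics/c1.png",c)
C=cam("top")
hsv=cv2.cvtColor(a,cv2.COLOR_BGR2HSV)
def cent(lo,hi,box,z):
    x0,y0,x1,y1=box; m=cv2.inRange(hsv[y0:y1,x0:x1],lo,hi); n,l,s,ct=cv2.connectedComponentsWithStats(m)
    for i in range(1,n):
        if s[i,4]>5: p=ct[i]+[x0,y0]; print(s[i,4],p.round(1),onz(C,*p,z).round(4))
print("blue");cent((100,120,60),(125,255,255),(165,220,240,270),.006)
print("yellow");cent((20,120,100),(35,255,255),(165,220,240,270),.01)
print("orange");cent((3,110,120),(18,255,255),(335,225,400,285),.014)
print("dark");cent((0,0,0),(180,255,60),(335,255,360,280),.044)
for k,p,z in(("spray",(137,240),.1),("can",(260,246),.059),("dish",(328,180),.014),("vial2",(362,212),.047),("blower",(424,264),.05),("canis",(410,190),0),("edgeL",(120,263),0),("edgeR",(400,310),0),("msL",(170,219),.022),("msR",(303,233),.022),("ovenR",(103,260),0.1)): print(k,onz(C,*p,z).round(3))
E
```

```text
blue
363 [210.7 243.3] [0.429  0.0717 0.006 ]
21 [183.9 248.7] [0.4046 0.1445 0.006 ]
yellow
131 [189.2 251.9] [0.3972 0.1271 0.01  ]
orange
17 [352.4 245.2] [ 0.4722 -0.3247  0.014 ]
19 [371.4 268.7] [ 0.4136 -0.3824  0.014 ]
dark
spray [0.404 0.245 0.1  ]
can [ 0.433 -0.071  0.059]
dish [ 0.653 -0.238  0.014]
vial2 [ 0.563 -0.338  0.047]
blower [ 0.441 -0.514  0.05 ]
canis [ 0.656 -0.48   0.   ]
edgeL [0.343 0.317 0.   ]
edgeR [ 0.313 -0.472  0.   ]
msL [0.481 0.194 0.022]
msR [ 0.488 -0.183  0.022]
ovenR [0.343 0.321 0.1  ]
```

View pics/c1.png

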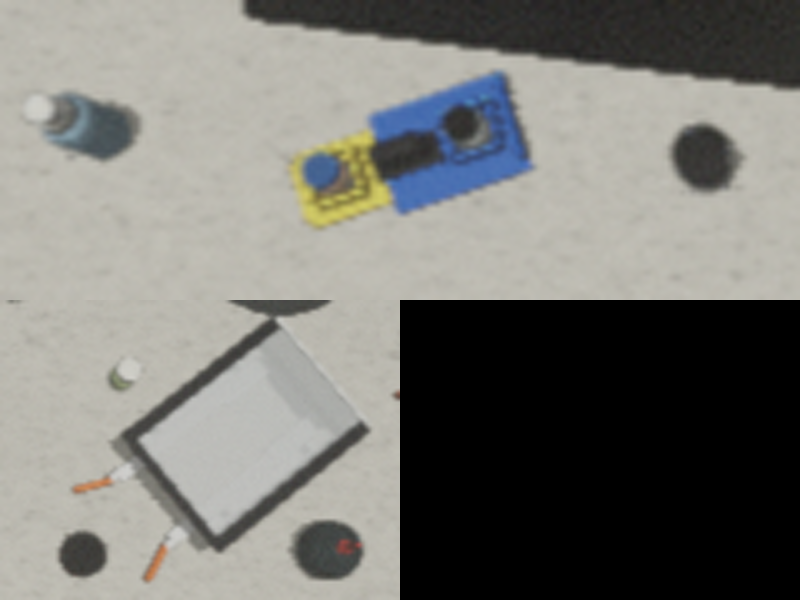

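The crops show the eyepiece at about (350,266) in the top image, in the lane. The tray's nose points at about 108° world yaw and the dock at about -45°. Next I'll go above the eyepiece and look with the wrist camera.

```bash
cat >> h.py <<'E'
from scipy.spatial.transform import Rotation as Ro
def down(yaw):  # tool pointing down, tool x at yaw (deg)
    c,s=np.cos(np.radians(yaw)),np.sin(np.radians(yaw)); return np.array([[c,s,0],[s,-c,0],[0,0,-1.]])
def go(p,R=None):  # shift in present tool axes (mm) and turn (rad) needed
    o=monitor.get_obs(); A=o["eef_rot"]; print("t",round(o["t"],2),"tcp",o["ee_pos"].round(4),"q",o["q"].round(0),"F",o["force"].round(1),"w",round(o["width"],3))
    print(" shift",(A.T@(np.array(p)-o["ee_pos"])*1000).round(1), "" if R is None else "turn %s"%Ro.from_matrix(A.T@R).as_rotvec().round(3))
E
python3 - <<'E'
from h import *
C=cam("top"); p=onz(C,349.9,265.9,.044); print("eyepiece",p)
for q in((125,437),(215,548)): print(onz(C,325+q[0]*.3,190+(q[1]-300)*.3,.082))
W=cam("wrist"); o=monitor.get_obs(); A=o["eef_rot"]; print("wrist cam in tool",A.T@(-W[0].T@W[1]-o["ee_pos"]),(A.T@W[0].T).round(2),W[2:])
go([p[0]-.03,p[1]+.03,.22],down(23.7))
E
```

```text
eyepiece [ 0.41133555 -0.31811856  0.044     ]
[ 0.50332475 -0.33716901  0.082     ]
[ 0.42466282 -0.41408583  0.082     ]
wrist cam in tool [ 8.32806469e-02  6.72451391e-05 -1.79234531e-01] [[-0.   -0.96 -0.28]
 [ 1.   -0.   -0.  ]
 [ 0.   -0.28  0.96]] (np.float64(324.58763050733177), 277.2927924527354, 205.04106343097936)
t 0.1 tcp [ 0.2512 -0.572   0.2049] q [64. 24. -1. 92.  0. 64. -3.] F [ 0.4 -0.2 -0.3] w 0.999
 shift [ 233.3 -207.6  -14.9] turn [-0.001  0.     0.   ]
```

>>> apply_moves --moves '[15, -13, -1, 0, 0, 0, 30, -27, -2, 0, 0, 0, 35, -31, -2, 0, 0, 0, 35, -31, -2, 0, 0, 0, 35, -31, -2, 0, 0, 0, 35, -31, -2, 0, 0, 0, 30, -27, -2, 0, 0, 0, 18, -16, -2, 0, 0, 0, 0, 0, 0, 0, 0, 0, 0, 0, 0, 0, 0, 0]'

```text
t: 1.1
ee_pos: [0.3813, -0.2891, 0.2204]
eef_rot: [[0.915, 0.403, -0.0], [0.403, -0.915, -0.0], [-0.0, -0.0, -1.0]]
force: [-1.1, -0.2, 0.4]
width: 0.996
grasp_force: 0.0
```

```bash
python3 - <<'E'
from h import *
C,im=grab("wrist","w1"); np.savez("w1.npz",*C)
h=cv2.cvtColor(im,cv2.COLOR_RGB2HSV); m=cv2.inRange(h,(3,110,100),(18,255,255)); n,l,s,ct=cv2.connectedComponentsWithStats(m)
for i in range(1,n):
    if s[i,4]>40: print(s[i],ct[i].round(1),onz(C,*ct[i],.014).round(4), [ (q[0].round(0).tolist()) for q in [cv2.boxPoints(cv2.minAreaRect(np.argwhere(l==i)[:,::-1].astype(np.float32)))]] )
go([.41,-.318,.2])
E
```

```text
[325 120  28   5 136] [338.3 122. ] [ 0.4723 -0.3259  0.014 ] [[325.0, 120.0]]
[348 177  23  20 120] [359.3 186.6] [ 0.4142 -0.3837  0.014 ] [[348.0, 194.0]]
t 1.15 tcp [ 0.381  -0.2896  0.2203] q [ 43.   8. -10. 111.   2.  61. -34.] F [ 0.8 -1.2 -0.1] w 0.999
 shift [15.2 37.6 20.3]
```

View pics/w1.png

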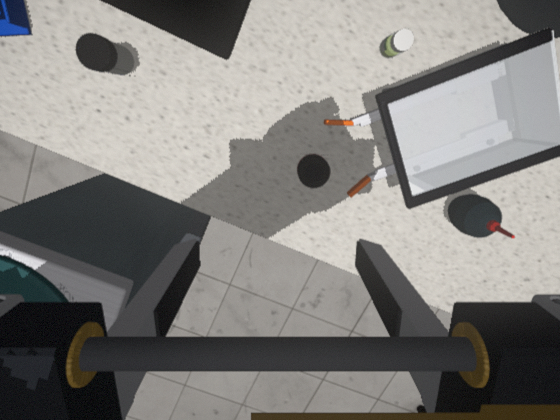

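The wrist view shows the eyepiece top at (314,171), and the orange guides at (338,122) and (359,187), which agrees with the top camera to about 1.5 mm. The worktop's front edge is near, and nothing blocks the grasp.

```bash
python3 - <<'E'
from h import *
C=[v for v in np.load("w1.npz").values()]
im=cv2.imread("pics/w1.png"); g=cv2.cvtColor(im,cv2.COLOR_BGR2GRAY)[140:200,285:345]
m=(g<45).astype(np.uint8); n,l,s,ct=cv2.connectedComponentsWithStats(m); i=1+np.argmax(s[1:,4]); print(s[i],ct[i]+[285,140])
e=onz(C,*(ct[i]+[285,140]),.042); print("eye",e)
for k,p,z in(("g1 front",(325,122),.014),("g1 back",(352,121),.014),("g2 front",(349,194),.014),("g2 back",(371,178),.014),("hoodL",(378,96),.082),("hoodR",(410,207),.082),("edge a",(265,237),0),("edge b",(100,172),0),("plate corner",(229,58),.022),("can",(97,52),.059),("vial2",(403,40),.047)): print(k,onz(C,*p,z).round(4))
go([e[0],e[1],.028])
E
```

```text
[ 13  15  31  32 775] [312.87225806 170.46580645]
eye [ 0.41302292 -0.31839319  0.042     ]
g1 front [ 0.4661 -0.3118  0.014 ]
g1 back [ 0.4796 -0.3398  0.014 ]
g2 front [ 0.401  -0.3765  0.014 ]
g2 back [ 0.4294 -0.3917  0.014 ]
hoodL [ 0.5054 -0.3367  0.082 ]
hoodR [ 0.4238 -0.4186  0.082 ]
edge a [ 0.3019 -0.3061  0.    ]
edge b [ 0.2995 -0.0836  0.    ]
plate corner [ 0.4844 -0.1874  0.022 ]
can [ 0.4358 -0.0761  0.059 ]
vial2 [ 0.5666 -0.3429  0.047 ]
t 1.15 tcp [ 0.381  -0.2896  0.2203] q [ 43.   8. -10. 111.   2.  61. -34.] F [ 0.8 -1.2 -0.1] w 0.999
 shift [ 17.8  39.2 192.3]
```

>>> apply_moves --moves '[4, 10, 10, 0, 0, 0, 9, 19, 20, 0, 0, 0, 5, 10, 30, 0, 0, 0, 0, 0, 40, 0, 0, 0, 0, 0, 40, 0, 0, 0, 0, 0, 30, 0, 0, 0, 0, 0, 20, 0, 0, 0, 0, 0, 12, 0, 0, 0, 0, 0, 7, 0, 0, 0, 0, 0, 3, 0, 0, 0, 0, 0, 0, 0, 0, 0]'

```text
t: 2.25
ee_pos: [0.4137, -0.3179, 0.0088]
eef_rot: [[0.916, 0.402, 0.0], [0.402, -0.916, -0.0], [0.0, 0.0, -1.0]]
force: [0.1, 0.2, -0.6]
width: 1.004
grasp_force: 0.0
```

>>> apply_moves --moves '[0, 0, 0, 0, 0, 0, 0, 0, 0, 0, 0, 0, 0, 0, 0, 0, 0, 0, 0, 0, 0, 0, 0, 0, 0, 0, 0, 0, 0, 0, 0, 0, 0, 0, 0, 0, 0, 0, 0, 0, 0, 0]' --claw 0.2

```text
t: 2.95
ee_pos: [0.4135, -0.3174, 0.0084]
eef_rot: [[0.916, 0.402, -0.0], [0.402, -0.916, 0.0], [-0.0, -0.0, -1.0]]
force: [-0.3, -0.4, 0.5]
width: 0.444
grasp_force: 0.0
```

```bash
python3 - <<'E'
from h import *
go([.445,-.20,.04]); print(monitor.get_obs()["grasp_force"])
E
```

```text
t 2.95 tcp [ 0.4135 -0.3174  0.0084] q [ 41.  30.  -8. 115.   7.  36. -38.] F [-0.3 -0.4  0.5] w 0.444
 shift [ 76.  -94.9 -31.6] 
0.0
```

>>> apply_moves --moves '[0, 0, 0, 0, 0, 0, 0, 0, 0, 0, 0, 0, 0, 0, 0, 0, 0, 0, 0, 0, 0, 0, 0, 0, 0, 0, 0, 0, 0, 0]'

```text
t: 3.45
ee_pos: [0.4136, -0.3175, 0.0085]
eef_rot: [[0.916, 0.402, 0.0], [0.402, -0.916, 0.0], [0.0, 0.0, -1.0]]
force: [0.3, -0.6, -0.5]
width: 0.364
grasp_force: 30.0
```

>>> apply_moves --moves '[0, 0, -5, 0, 0, 0, 0, 0, -12, 0, 0, 0, 0, 0, -15, 0, 0, 0]'

```text
t: 3.75
ee_pos: [0.4133, -0.3172, 0.0412]
eef_rot: [[0.916, 0.402, -0.001], [0.402, -0.916, 0.001], [-0.0, -0.001, -1.0]]
force: [0.1, 0.1, -1.0]
width: 0.369
grasp_force: 30.0
```

>>> apply_moves --moves '[6, -8, 0, 0, 0, 0, 12, -15, 0, 0, 0, 0, 15, -19, 0, 0, 0, 0, 16, -20, 0, 0, 0, 0, 14, -17, 0, 0, 0, 0, 9, -11, 0, 0, 0, 0, 4, -5, 0, 0, 0, 0, 0, 0, 8, 0, 0, 0, 0, 0, 12, 0, 0, 0, 0, 0, 7, 0, 0, 0, 0, 0, 3, 0, 0, 0, 0, 0, 1.5, 0, 0, 0, 0, 0, 0, 0, 0, 0]'

```text
t: 5.05
ee_pos: [0.4448, -0.2001, 0.0088]
eef_rot: [[0.916, 0.402, -0.0], [0.402, -0.916, 0.0], [-0.0, -0.0, -1.0]]
force: [0.3, 0.3, -0.8]
width: 0.364
grasp_force: 30.0
```

```bash
python3 - <<'E'
from h import *
go([.445,-.20,.0085])
E
```

```text
t 5.05 tcp [ 0.4448 -0.2001  0.0088] q [ 29.  28.  -9. 119.   8.  34. -53.] F [ 0.3  0.3 -0.8] w 0.364
 shift [ 0.2 -0.   0.3]
```

>>> apply_moves --moves '[0, 0, 0, 0, 0, 0, 0, 0, 0, 0, 0, 0, 0, 0, 0, 0, 0, 0, 0, 0, 0, 0, 0, 0, 0, 0, 0, 0, 0, 0, 0, 0, -10, 0, 0, 0, 0, 0, -25, 0, 0, 0, 0, 0, -40, 0, 0, 0, 0, 0, -40, 0, 0, 0, 0, 0, -40, 0, 0, 0, 0, 0, -25, 0, 0, 0, 0, 0, -10, 0, 0, 0]' --claw 0.6

```text
t: 6.25
ee_pos: [0.4458, -0.2002, 0.2021]
eef_rot: [[0.916, 0.402, 0.004], [0.402, -0.916, -0.002], [0.003, 0.003, -1.0]]
force: [0.3, 0.8, -0.9]
width: 0.602
grasp_force: 0.0
```

```bash
python3 - <<'E'
from h import *
C=cam("top")
for z in(.16,.25,.35): print(z,[onz(C,*p,z)[:2].round(3) for p in((237,207),(205,172),(275,172),(222,180))])
go([.40,.09,.21],down(108))
C,im=grab("wrist","w2")
E
```

```text
0.16 [array([ 0.511, -0.009]), array([0.591, 0.085]), array([ 0.613, -0.091]), array([0.575, 0.039])]
0.25 [array([ 0.493, -0.021]), array([0.565, 0.064]), array([ 0.585, -0.096]), array([0.551, 0.022])]
0.35 [array([ 0.473, -0.036]), array([0.537, 0.04 ]), array([ 0.555, -0.102]), array([0.525, 0.003])]
t 6.25 tcp [ 0.4458 -0.2002  0.2021] q [ 31.  10. -12. 111.   3.  58. -48.] F [ 0.3  0.8 -0.9] w 0.602
 shift [  74.8 -284.1   -8.5] turn [ 0.004  0.    -1.471]
```

View pics/w2.png

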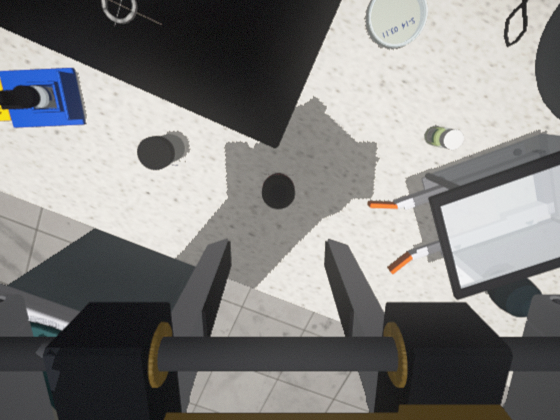

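The eyepiece stands upright at (278,191), well beside the lane; the next pose is above the tray.

>>> apply_moves --moves '[3, -15, 0, 0, 0, 0, 6, -30, 0, 0, 0, 0, 7, -40, 0, 0, 0, 0, 7, -40, 0, 0, 0, 0, 7, -40, 0, 0, 0, 0, 7, -40, 0, 0, 0, 0, 6, -30, 0, 0, 0, 0, 4, -20, 0, 0, 0, 0, 2, -8, 0, 0, 0, 0, 0, 0, 0, 0, 0, -0.147, 0, 0, 0, 0, 0, -0.147, 0, 0, 0, 0, 0, -0.147, 0, 0, 0, 0, 0, -0.147, 0, 0, 0, 0, 0, -0.147, 0, 0, 0, 0, 0, -0.147, 0, 0, 0, 0, 0, -0.147, 0, 0, 0, 0, 0, -0.147, 0, 0, 0, 0, 0, -0.147, 0, 0, 0, 0, 0, -0.147, 0, 0, 0, 0, 0, 0]'

```text
t: 8.3
ee_pos: [0.3835, 0.0601, 0.1981]
eef_rot: [[-0.31, 0.951, -0.002], [0.951, 0.31, -0.0], [0.0, -0.002, -1.0]]
force: [0.3, 0.5, 0.7]
width: 0.602
grasp_force: 0.0
```

```bash
python3 - <<'E'
from h import *
C,im=grab("wrist","w3"); np.savez("w3.npz",*C)
h=cv2.cvtColor(im,cv2.COLOR_RGB2HSV)
for k,lo,hi in(("blue",(100,120,50),(125,255,255)),("yellow",(20,120,80),(35,255,255))):
    m=cv2.inRange(h,lo,hi); n,l,s,ct=cv2.connectedComponentsWithStats(m)
    for i in range(1,n):
        if s[i,4]>200: print(k,s[i],ct[i].round(1))
go([.425,.08,.2],down(108))
E
```

```text
blue [308 120  19  20 296] [317.1 129.3]
blue [ 290  147   56   77 2496] [318.  185.7]
yellow [ 291  102   42   50 1211] [310.4 125. ]
yellow [384 323  23  65 449] [398.6 357.1]
yellow [148 328  13  60 280] [152.7 359.2]
t 8.35 tcp [0.3836 0.0602 0.1983] q [ 14.   0. -27. 123.   0.  57.   4.] F [-0.1  0.6 -0.7] w 0.602
 shift [ 6.2 45.4 -1.8] turn [-0.001 -0.    -0.005]
```

View pics/w3.png

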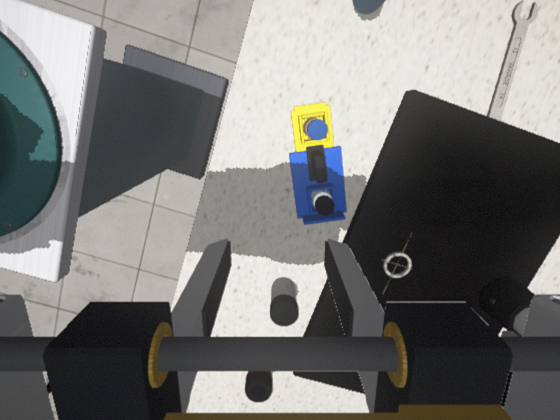

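The tray is at about (318,165) in the picture, with the nose up, the blue-cap vial in the nose pocket and the black-cap vial in the tail pocket. I'll enlarge it to pick corners.

```bash
python3 - <<'E'
from h import *
a=cv2.imread("pics/w3.png")[95:230,270:365]
cv2.imwrite("pics/c3.png",cv2.resize(a,None,fx=4.4,fy=4.4,interpolation=cv2.INTER_CUBIC))
E
```

```text
(no output)
```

View pics/c3.png

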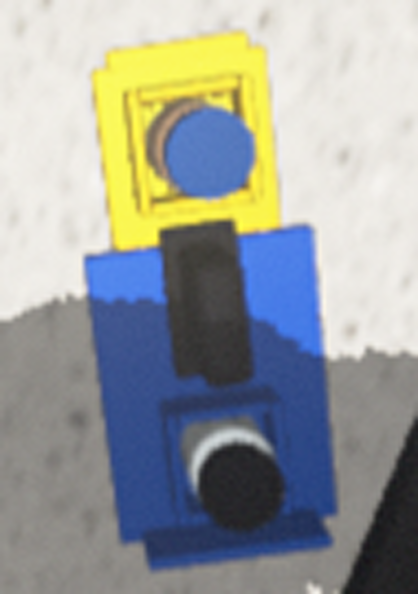

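```bash
python3 - <<'E'
from h import *
C=[v for v in np.load("w3.npz").values()]
P=lambda u,v,z: onz(C,u/4.4+270,v/4.4+95,z)
fl,fr,rl,rr=P(85,255,.006),P(313,225,.006),P(122,541,.006),P(338,512,.006)
print("len",np.linalg.norm(fl-rl),np.linalg.norm(fr-rr),"wid",np.linalg.norm(fl-fr),np.linalg.norm(rl-rr))
d=(fl+fr-rl-rr)[:2]; yaw=np.degrees(np.arctan2(d[1],d[0])); yw=[np.degrees(np.arctan2(*(w[1::-1])))for w in(fr-fl,rr-rl)]; print("yaw",yaw,yw)
n=d/np.linalg.norm(d); mid=((fl+fr+rl+rr)/4)[:2]+.025*n; print("mid",mid)
print("caps mid",P(210,152,.053)[:2],P(240,485,.053)[:2],((P(210,152,.053)+P(240,485,.053))/2)[:2])
for z in(.006,.048): print("grip back-project",z,[ (( proj(C,[*(mid+n*sx*.015+np.array([-n[1],n[0]])*sy*.006),z])-[270,95])*4.4).round(0) for sx in(1,-1) for sy in(1,-1)])
go([*mid,.10],down(yaw))
E
```

```text
len 0.07896746797976759 0.07832984030953363 wid 0.05911493873269833 0.059387755433527825
yaw 116.10080032124044 [np.float64(25.481515042580032), np.float64(26.099539661596303)]
mid [0.41851395 0.09729324]
caps mid [0.40109401 0.13286629] [0.43426448 0.06265797] [0.41767925 0.09776213]
grip back-project 0.006 [array([175., 241.]), array([222., 234.]), array([188., 354.]), array([233., 348.])]
grip back-project 0.048 [array([193., 263.]), array([245., 256.]), array([207., 389.]), array([257., 382.])]
t 8.35 tcp [0.3836 0.0602 0.1983] q [ 14.   0. -27. 123.   0.  57.   4.] F [-0.1  0.6 -0.7] w 0.602
 shift [24.6 44.7 98.2] turn [-0.001 -0.001 -0.146]
```

>>> apply_moves --moves '[0, 0, 0, 0, 0, -0.146, 3, 8, 0, 0, 0, 0, 6, 16, 10, 0, 0, 0, 6, 16, 25, 0, 0, 0, 3, 7.7, 35, 0, 0, 0, 0, 0, 35, 0, 0, 0, 0, 0, 25, 0, 0, 0, 0, 0, 10, 0, 0, 0, 0, 0, 0, 0, 0, 0]' --claw 0.4

```text
t: 9.25
ee_pos: [0.4183, 0.0981, 0.0581]
eef_rot: [[-0.439, 0.898, -0.002], [0.898, 0.439, 0.0], [0.001, -0.002, -1.0]]
force: [0.2, 0.1, 0.1]
width: 0.399
grasp_force: 0.0
```

```bash
python3 - <<'E'
from h import *
C,im=grab("wrist","w4"); np.savez("w4.npz",*C)
a=cv2.imread("pics/w4.png")
cv2.imwrite("pics/c4.png",cv2.resize(a[100:400,130:430],(600,600)))
go([.4185,.0973,.013],down(116))
E
```

```text
t 9.3 tcp [0.419  0.0982 0.0592] q [  6.  19. -27. 125.  14.  38.  -4.] F [0.4 0.4 0.1] w 0.401
 shift [-0.6 -0.8 46.2] turn [-0.    -0.     0.002]
```

View pics/c4.png

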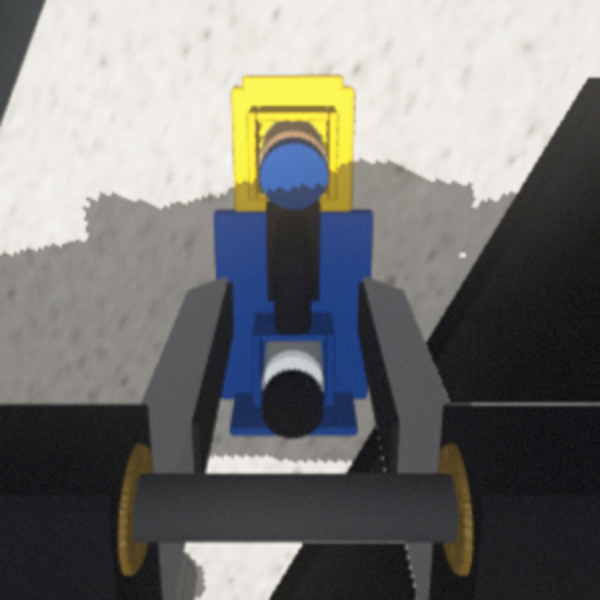

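The picture shows the tray square between the fingers, with the grip plate centred at about (293,270) and both vials upright. I'll descend and grip.

>>> apply_moves --moves '[-0.5, -0.5, 15, 0, 0, 0, 0, 0, 18, 0, 0, 0, 0, 0, 9, 0, 0, 0, 0, 0, 3, 0, 0, 0, 0, 0, 0, 0, 0, 0]'

```text
t: 9.8
ee_pos: [0.419, 0.0973, 0.0145]
eef_rot: [[-0.442, 0.897, 0.0], [0.897, 0.442, 0.0], [-0.0, 0.0, -1.0]]
force: [-0.7, -0.2, -0.2]
width: 0.396
grasp_force: 0.0
```

>>> apply_moves --moves '[0, 0, 0, 0, 0, 0, 0, 0, 0, 0, 0, 0, 0, 0, 0, 0, 0, 0, 0, 0, 0, 0, 0, 0, 0, 0, 0, 0, 0, 0, 0, 0, 0, 0, 0, 0, 0, 0, 0, 0, 0, 0, 0, 0, 0, 0, 0, 0]' --claw 0.0

```text
t: 10.6
ee_pos: [0.4187, 0.0971, 0.0142]
eef_rot: [[-0.443, 0.897, 0.0], [0.897, 0.443, -0.0], [-0.0, 0.0, -1.0]]
force: [-1.3, -1.0, 8.0]
width: 0.129
grasp_force: 30.0
```

>>> apply_moves --moves '[0, 0, -4, 0, 0, 0, 0, 0, -10, 0, 0, 0, 0, 0, -18, 0, 0, 0, 0, 0, -20, 0, 0, 0, 0, 0, -16, 0, 0, 0, 0, 0, -10, 0, 0, 0, 0, 0, -5, 0, 0, 0, 2, -4, -3, 0, 0, 0, 5, -10, 0, 0, 0, 0, 5, -10, 0, 0, 0, 0, 4, -8, 0, 0, 0, 0, 2, -4, 0, 0, 0, 0]'

```text
t: 11.8
ee_pos: [0.377, 0.0972, 0.0997]
eef_rot: [[-0.443, 0.896, -0.001], [0.896, 0.443, -0.0], [-0.0, -0.001, -1.0]]
force: [1.0, -0.3, -1.8]
width: 0.127
grasp_force: 30.0
```

>>> apply_moves --moves '[0, 0, 0, 0, 0, 0.05, 0, 0, 0, 0, 0, 0.1, 0, 0, 0, 0, 0, 0.14, 0, 0, 0, 0, 0, 0.14, 0, 0, 0, 0, 0, 0.14, 0, 0, 0, 0, 0, 0.14, 0, 0, 0, 0, 0, 0.14, 0, 0, 0, 0, 0, 0.14, 0, 0, 0, 0, 0, 0.14, 0, 0, 0, 0, 0, 0.14, 0, 0, 0, 0, 0, 0.14, 0, 0, 0, 0, 0, 0.14, 0, 0, 0, 0, 0, 0.14, 0, 0, 0, 0, 0, 0.14, 0, 0, 0, 0, 0, 0.14, 0, 0, 0, 0, 0, 0.14, 0, 0, 0, 0, 0, 0.14, 0, 0, 0, 0, 0, 0.14, 0, 0, 0, 0, 0, 0.1, 0, 0, 0, 0, 0, 0.05]'

```text
t: 13.8
ee_pos: [0.3782, 0.0974, 0.0999]
eef_rot: [[0.871, -0.492, -0.0], [-0.492, -0.871, 0.0], [-0.0, 0.0, -1.0]]
force: [0.4, -0.5, -3.0]
width: 0.126
grasp_force: 30.0
```

```bash
python3 - <<'E'
from h import *
C,im=grab("wrist","w5"); np.savez("w5.npz",*C)
# dock from w1 picks (dock_x axis from guides)
a=np.array([.4661,-.3118]);b=np.array([.401,-.3765]);c=np.array([.4796,-.3398]);d=np.array([.4294,-.3917])
for l,r in((a,b),(c,d)): w=l-r; print("gap",np.linalg.norm(w),"yaw",np.degrees(np.arctan2(w[1],w[0]))-90,"mid",(l+r)/2)
go([.34,-.25,.1],down(-45.5))
E
```

```text
gap 0.09178289601009545 yaw -45.176565787800904 mid [ 0.43355 -0.34415]
gap 0.07220560920039386 yaw -44.04609377524981 mid [ 0.4545  -0.36575]
t 13.85 tcp [0.3782 0.0974 0.0999] q [  -9.    9.  -11.  129.    3.   42. -141.] F [-0.1 -0.3 -2.7] w 0.125
 shift [ 1.382e+02  3.210e+02 -2.000e-01] turn [0.    0.    0.278]
```

View pics/w5.png

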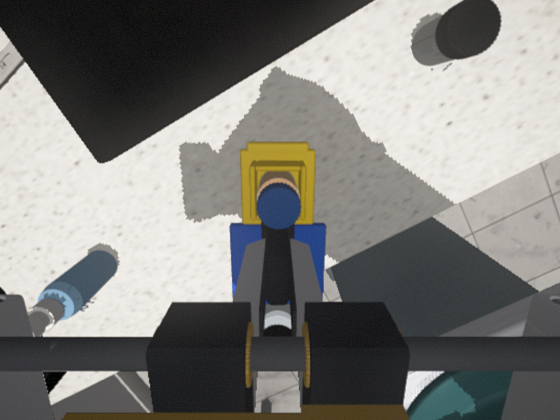

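Both vials are upright and the tray is held square. I'll carry it to the lane in front of the mouth.

>>> apply_moves --moves '[4.1, 8, 0, 0, 0, 0, 8.2, 16, 0, 0, 0, 0, 12.3, 24, 0, 0, 0, 0, 15.4, 30, 0, 0, 0, 0, 17.4, 34, 0, 0, 0, 0, 18.4, 36, 0, 0, 0, 0, 18.4, 36, 0, 0, 0, 0, 18.4, 36, 0, 0, 0, 0, 17.4, 34, 0, 0, 0, 0, 15.4, 30, 0, 0, 0, 0, 11.3, 22, 0, 0, 0, 0, 7.2, 14, 0, 0, 0, 0, 3.6, 7, 0, 0, 0, 0, 1.8, 3.5, 0, 0, 0, 0, 0, 0, 0, 0, 0, 0.05, 0, 0, 0, 0, 0, 0.09, 0, 0, 0, 0, 0, 0.09, 0, 0, 0, 0, 0, 0.044, 0, 0, 0, 0, 0, 0]'

```text
t: 15.75
ee_pos: [0.3648, -0.273, 0.0999]
eef_rot: [[0.709, -0.706, -0.0], [-0.706, -0.709, 0.0], [-0.0, -0.0, -1.0]]
force: [-0.6, -0.2, -2.3]
width: 0.127
grasp_force: 30.0
```

```bash
python3 - <<'E'
from h import *
C,im=grab("wrist","w6"); np.savez("w6.npz",*C)
go([.363,-.2735,.03],down(-45.2))
E
```

```text
t 15.8 tcp [ 0.3648 -0.2731  0.1   ] q [ 24.  15.  10. 122.  -4.  44. -98.] F [-0.  -0.1 -2.5] w 0.124
 shift [-1.   1.6 70. ] turn [-0.     0.     0.007]
```

View pics/w6.png

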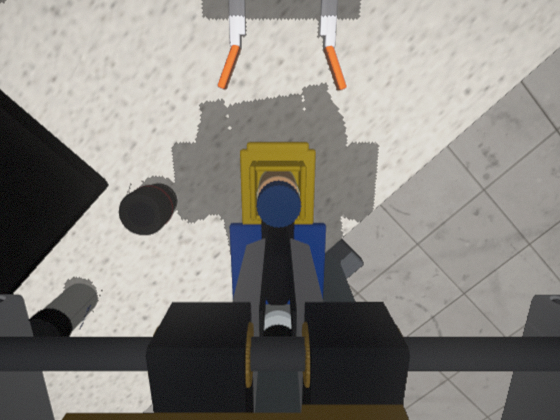

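The picture shows the mouth ahead, with orange guides from (236,47) to (221,87) and from (326,47) to (343,88). The lane is clear, and the eyepiece stands at (148,208).

```bash
python3 - <<'E'
from h import *
C=[v for v in np.load("w6.npz").values()]; a=cv2.imread("pics/w6.png"); h=cv2.cvtColor(a,cv2.COLOR_BGR2HSV)
m=cv2.inRange(h,(3,110,100),(18,255,255)); m[130:]=0
o=monitor.get_obs(); A=o["eef_rot"]
T=lambda u,v,z=.014:(A.T@(onz(C,u,v,z)-o["ee_pos"])*1000)[:2].round(1)
for v in(50,58,66,74,82):
    u=np.flatnonzero(m[v]); L=u[u<280];R=u[u>280]; p,q=T(L.max()+.5,v),T(R.min()-.5,v); print(v,L.max(),R.min(),p,q,"mid y",(p+q)[1]/2,"gap",(q-p)[1])
for v in(22,28,34,40):
    g=a[v].max(1).astype(int); s=np.diff(g); L=236+np.argmin(s[236:256]);R=310+np.argmax(s[310:330]); p,q=T(L+1,v),T(R,v); print("rail",v,L,R,p,q,(p+q)[1]/2,(q-p)[1])
E
```

```text
50 239 325 [125.3 -28. ] [125.1  35.4] mid y 3.6999999999999993 gap 63.4
58 235 328 [119.8 -31.2] [119.6  37.9] mid y 3.3499999999999996 gap 69.1
66 233 331 [114.3 -32.9] [114.   40.4] mid y 3.75 gap 73.3
74 230 333 [108.6 -35.4] [108.4  42.2] mid y 3.400000000000002 gap 77.6
82 227 336 [102.9 -38. ] [102.7  44.7] mid y 3.3500000000000014 gap 82.7
rail 22 244 320 [143.9 -23.3] [143.8  31.4] 4.049999999999999 54.7
rail 28 244 320 [140.  -23.4] [139.8  31.6] 4.100000000000001 55.0
rail 34 238 320 [136.1 -28. ] [135.9  31.7] 1.8499999999999996 59.7
rail 40 239 325 [132.  -27.4] [131.9  35.5] 4.050000000000001 62.9
```

>>> apply_moves --moves '[0, 2.3, 0, 0, 0, 0.009, 0, 0, 8, 0, 0, 0, 0, 0, 18, 0, 0, 0, 0, 0, 22, 0, 0, 0, 0, 0, 18, 0, 0, 0, 0, 0, 10, 0, 0, 0, 0, 0, 6, 0, 0, 0, 0, 0, 2.8, 0, 0, 0, 0, 0, 0, 0, 0, 0, 4, 0, 0, 0, 0, 0, 8, 0, 0, 0, 0, 0, 10, 0, 0, 0, 0, 0, 10, 0, 0, 0, 0, 0, 10, 0, 0, 0, 0, 0, 8, 0, 0, 0, 0, 0, 6, 0, 0, 0, 0, 0, 4, 0, 0, 0, 0, 0, 0, 0, 0, 0, 0, 0]'

```text
t: 17.6
ee_pos: [0.4054, -0.3184, 0.0151]
eef_rot: [[0.702, -0.713, -0.0], [-0.713, -0.702, 0.0], [-0.0, 0.0, -1.0]]
force: [-0.2, 0.1, -2.5]
width: 0.125
grasp_force: 30.0
```

```bash
python3 - <<'E'
from h import *
C,im=grab("wrist","w7"); np.savez("w7.npz",*C); a=im[:,:,::-1]; h=cv2.cvtColor(a,cv2.COLOR_BGR2HSV)
m=cv2.inRange(h,(3,130,100),(17,255,255)); y=cv2.inRange(h,(20,120,80),(35,255,255))
o=monitor.get_obs(); A=o["eef_rot"]; print(o["ee_pos"],o["force"],o["ft_torque"],np.degrees(np.arctan2(A[1,0],A[0,0])))
T=lambda u,v,z:(A.T@(onz(C,u,v,z)-o["ee_pos"])*1000)[:2].round(1)
for v in range(60,260,8):
    u=np.flatnonzero(m[v]); L=u[(u<280)&(u>150)];R=u[(u>280)&(u<410)]
    if len(L)>2 and len(R)>2: p,q=T(L.max()+1,v,.014),T(R.min(),v,.014); print("or",v,p,q,(p+q)/2)
    u=np.flatnonzero(y[v,:]); u=u[(u>200)&(u<360)]
    if len(u)>20: p,q=T(u.min(),v,.006),T(u.max()+1,v,.006); print("yel",v,p,q,(p+q)/2)
E
```

```text
[ 0.40509494 -0.31809393  0.01502187] [-0.69178891  0.24837493 -2.01538045] [ 0.05721669 -0.00821088 -0.01263168] -45.44954244412836
or 140 [ 67.4 -30.7] [67.4 30.6] [ 6.74e+01 -5.00e-02]
or 148 [ 63.1 -32.6] [63.  32.4] [63.05 -0.1 ]
yel 148 [ 62.1 -17.3] [62.1 18.3] [62.1  0.5]
or 156 [ 58.7 -34.5] [58.6 34.3] [58.65 -0.1 ]
yel 156 [ 57.6 -21.5] [57.5 21.9] [57.55  0.2 ]
or 164 [ 54.2 -36.4] [54.2 36.2] [54.2 -0.1]
yel 164 [ 52.9 -21.1] [52.8 22.1] [52.85  0.5 ]
or 172 [ 49.7 -38.4] [49.6 38.2] [49.65 -0.1 ]
yel 172 [ 48.2 -21.3] [48.1 22.2] [48.15  0.45]
or 180 [ 45.1 -40.3] [45.  40.1] [45.05 -0.1 ]
yel 180 [ 43.4 -21.4] [43.3 22.4] [43.35  0.5 ]
or 188 [ 40.5 -42.9] [40.4 42.7] [40.45 -0.1 ]
yel 188 [ 38.5 -21.6] [38.5 21.9] [38.5   0.15]
yel 196 [ 33.6 -21.7] [33.5 22.1] [33.55  0.2 ]
yel 204 [ 28.6 -21.3] [28.5 22.2] [28.55  0.45]
yel 212 [ 23.5 -21.5] [23.4 22.4] [23.45  0.45]
yel 220 [ 18.3 -21.6] [18.3 21.9] [18.3   0.15]
```

View pics/w7.png

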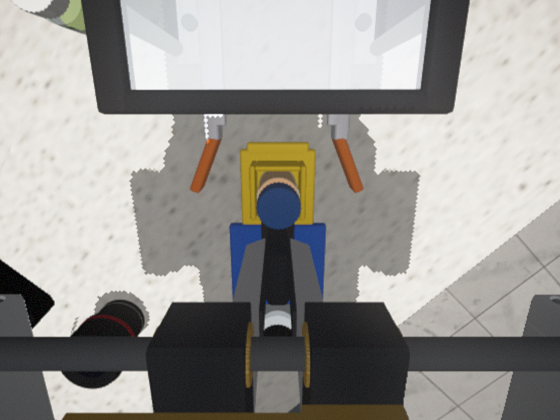

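The picture shows the nose centred between the guides and both vials upright. The mouth is about 66 mm ahead, and the offset is 0.5 mm. I'll slide it in.

>>> apply_moves --moves '[4, -0.4, 0, 0, 0, 0, 8, 0, 0, 0, 0, 0, 9, 0, 0, 0, 0, 0, 9, 0, 0, 0, 0, 0, 8, 0, 0, 0, 0, 0, 5, 0, 0, 0, 0, 0, 2, 0, 0, 0, 0, 0, 0, 0, 0, 0, 0, 0]'

```text
t: 18.45
ee_pos: [0.437, -0.3499, 0.015]
eef_rot: [[0.702, -0.713, -0.0], [-0.713, -0.702, 0.0], [-0.0, 0.0, -1.0]]
force: [-0.2, 0.5, -1.9]
width: 0.126
grasp_force: 30.0
```

```bash
python3 - <<'E'
from h import *
C=[v for v in np.load("w7.npz").values()]; a=cv2.imread("pics/w7.png"); c=a[:,280].max(1).astype(int); 
v=np.flatnonzero(np.diff(c[80:130])); print([(80+i,np.diff(c[80:130])[i]) for i in np.argsort(-abs(np.diff(c[80:130])))[:4]])
A=down(-45.45)
for z in(.074,.082): print(z,(A.T@(onz(C,280,112,z)-[.4051,-.3181,0]))[0])
o=monitor.get_obs(); print(o["ee_pos"],o["force"],o["ft_torque"],o["q"].round(0))
E
```

```text
[(np.int64(89), np.int64(-95)), (np.int64(88), np.int64(-57)), (np.int64(113), np.int64(46)), (np.int64(114), np.int64(32))]
0.074 0.08271541609210142
0.082 0.08279698019396292
[ 0.43701839 -0.34993429  0.01499322] [-0.16771872  0.52575527 -1.91298568] [0.12022025 0.03014542 0.04890565] [ 29.  32.   8. 110.  -7.  39. -94.]
```

>>> apply_moves --moves '[3, 0, 0, 0, 0, 0, 5, 0, 0, 0, 0, 0, 5, 0, 0, 0, 0, 0, 5, 0, 0, 0, 0, 0, 4, 0, 0, 0, 0, 0, 2, 0, 0, 0, 0, 0, 0, 0, 0.7, 0, 0, 0, 0, 0, 0, 0, 0, 0]'

```text
t: 19.25
ee_pos: [0.4538, -0.367, 0.0143]
eef_rot: [[0.702, -0.713, -0.0], [-0.713, -0.702, 0.0], [-0.0, 0.0, -1.0]]
force: [-0.3, -0.9, -3.3]
width: 0.124
grasp_force: 30.0
```

```bash
python3 - <<'E'
from h import *
o=monitor.get_obs(); print(o["ee_pos"],o["force"],o["ft_torque"])
C,im=grab("wrist","w8"); np.savez("w8.npz",*C)
E
```

```text
[ 0.45378075 -0.36695378  0.01432468] [-0.26780497 -0.88087472 -3.26885991] [0.11490646 0.04346995 0.03052385]
```

>>> apply_moves --moves '[0, 0, 0, 0, 0, 0, 0, 0, 0, 0, 0, 0, 0, 0, 0, 0, 0, 0, 0, 0, 0, 0, 0, 0, 0, 0, 0, 0, 0, 0, 0, 0, -6, 0, 0, 0, 0, 0, -12, 0, 0, 0, 0, 0, -20, 0, 0, 0, 0, 0, -25, 0, 0, 0, 0, 0, -20, 0, 0, 0, 0, 0, -12, 0, 0, 0, -10, 0, 0, 0, 0, 0, -25, 0, 0, 0, 0, 0, -35, 0, 0, 0, 0, 0, -30, 0, 0, 0, 0, 0, -15, 0, 0, 0, 0, 0]' --claw 0.4

```text
t: 20.9
ee_pos: [0.3706, -0.2827, 0.1085]
eef_rot: [[0.702, -0.712, -0.002], [-0.712, -0.702, 0.002], [-0.002, 0.0, -1.0]]
force: [0.4, -1.5, 0.6]
width: 0.399
grasp_force: 0.0
```

>>> apply_moves --moves '[-5, 0, 0, 0, 0.12, 0, 0, 0, 0, 0, 0.12, 0, 0, 0, 0, 0, 0.12, 0, 0, 0, 0, 0, 0, 0]' --claw 0

```text
t: 21.3
ee_pos: [0.3669, -0.2787, 0.1078]
eef_rot: [[0.657, -0.712, 0.248], [-0.666, -0.703, -0.25], [0.352, -0.0, -0.936]]
force: [0.4, 1.2, 0.5]
width: 0.095
grasp_force: 0.0
```

```bash
python3 - <<'E'
from h import *
go([.3625,-.274,.1]); C,im=grab("wrist","w9"); np.savez("w9.npz",*C)
o=monitor.get_obs()
A=o["eef_rot"]; print("lean",np.degrees(np.arccos(-A[2,2])),A[:,2])
E
```

```text
t 21.3 tcp [ 0.3669 -0.2787  0.1078] q [  17.    6.   13.  136.   13.   19. -117.] F [0.4 1.2 0.5] w 0.095
 shift [-8.7 -0.2  5. ] 
lean 20.499740491997446 [ 0.24598517 -0.249266   -0.93667378]
```

>>> apply_moves --moves '[10, 0, 4, 0, 0, 0, 13, 0, 5, 0, 0, 0, 0, 0, 0, 0, 0.1, 0, 0, 0, 0, 0, 0.1, 0, 0, 0, 0, 0, 0.06, 0, 0, 0, 0, 0, 0, 0]'

```text
t: 21.95
ee_pos: [0.3828, -0.3047, 0.1113]
eef_rot: [[0.617, -0.72, 0.319], [-0.627, -0.694, -0.354], [0.476, 0.018, -0.879]]
force: [-1.0, -0.3, 0.3]
width: 0.005
grasp_force: 0.0
```

```bash
python3 - <<'E'
from h import *
go([.3625,-.274,.1]); C,im=grab("wrist","w10"); np.savez("w10.npz",*C)
o=monitor.get_obs(); A=o["eef_rot"]; print("lean",np.degrees(np.arccos(-A[2,2])),A[:,2])
# tail wall / tray outline: blue rows
h=cv2.cvtColor(im,cv2.COLOR_RGB2HSV); m=cv2.inRange(h,(100,120,40),(125,255,255)); n,l,s,ct=cv2.connectedComponentsWithStats(m)
for i in range(1,n):
    if s[i,4]>150: print(s[i],ct[i].round(0))
D=down(-45.45); X0=np.array([.4538,-.367,0])
i=1+np.argmax(s[1:,4]); ys,xs=np.where(l==i); vb=ys.max()
for v in range(vb-30,vb+1,5):
    u=xs[ys==v]; print(v,u.min(),u.max(),[(D.T@(onz(C,w,v,.03)-X0)*1000)[:2].round(1) for w in(u.min(),u.max()+1)])
E
```

```text
t 21.95 tcp [ 0.3828 -0.3047  0.1113] q [  22.    7.    7.  138.   45.   12. -149.] F [-1.  -0.3  0.3] w 0.005
 shift [-37.2  -6.9  -7.5] 
lean 28.408151795033227 [ 0.3186381  -0.35328064 -0.87958089]
[ 237  150   62   79 3444] [267. 192.]
198 237 298 [array([-40.9, -26.4]), array([-41.3,  28.2])]
203 237 298 [array([-45.4, -26.4]), array([-45.8,  28.1])]
208 237 298 [array([-49.8, -26.3]), array([-50.3,  27.9])]
213 237 298 [array([-54.3, -26.2]), array([-54.7,  27.8])]
218 237 298 [array([-58.7, -26.2]), array([-59.2,  27.7])]
223 237 298 [array([-63.1, -26.1]), array([-63.6,  27.6])]
228 237 298 [array([-67.5, -26.1]), array([-67.9,  27.5])]
```

>>> apply_moves --moves '[0, 0, 0, 0, -0.1, 0, 0, 0, 0, 0, -0.1, 0, 0, 0, 0, 0, -0.1, 0, 0, 0, 0, 0, -0.1, 0, 0, 0, 0, 0, -0.09, 0, 0, 0, 0, 0, 0, 0]'

```text
t: 22.6
ee_pos: [0.3825, -0.3102, 0.1117]
eef_rot: [[0.687, -0.726, 0.035], [-0.722, -0.687, -0.074], [0.078, 0.026, -0.997]]
force: [1.2, 0.5, -0.0]
width: 0.007
grasp_force: 0.0
```

```bash
python3 - <<'E'
from h import *
go([.3871,-.2992,.115],down(-45.45))
E
```

```text
t 22.6 tcp [ 0.3825 -0.3102  0.1117] q [  39.   15.   -5.  119.    6.   42. -107.] F [ 1.2  0.5 -0. ] w 0.007
 shift [ -4.5 -10.8  -3.9] turn [ 0.027 -0.078 -0.018]
```

>>> apply_moves --moves '[-4.5, -10.8, -3.9, 0.027, -0.078, -0.018, 0, 0, 0, 0, 0, -0.07, 0, 0, 0, 0, 0, -0.148, 0, 0, 0, 0, 0, -0.148, 0, 0, 0, 0, 0, -0.148, 0, 0, 0, 0, 0, -0.148, 0, 0, 0, 0, 0, -0.148, 0, 0, 0, 0, 0, -0.148, 0, 0, 0, 0, 0, -0.148, 0, 0, 0, 0, 0, -0.148, 0, 0, 0, 0, 0, -0.148, 0, 0, 0, 0, 0, -0.148, 0, 0, 0, 0, 0, -0.148, 0, 0, 0, 0, 0, -0.148, 0, 0, 0, 0, 0, -0.148, 0, 0, 0, 0, 0, -0.148, 0, 0, 0, 0, 0, -0.148, 0, 0, 0, 0, 0, -0.148, 0, 0, 0, 0, 0, -0.148, 0, 0, 0, 0, 0, -0.148]'

```text
t: 24.6
ee_pos: [0.3853, -0.2972, 0.1144]
eef_rot: [[-0.369, 0.93, 0.001], [0.93, 0.369, -0.002], [-0.002, -0.0, -1.0]]
force: [-0.9, 0.6, 0.1]
width: 0.005
grasp_force: 0.0
```

```bash
python3 - <<'E'
from h import *
go([.3871,-.2992,.115],down(134.55))
E
```

```text
t 24.6 tcp [ 0.3853 -0.2972  0.1144] q [ 65.  20. -36. 116.  16.  49.  42.] F [-0.9  0.6  0.1] w 0.005
 shift [-2.5  0.9 -0.6] turn [-0.001  0.002 -0.4  ]
```

>>> apply_moves --moves '[0, 0, 0, 0, 0, -0.14, 0, 0, 0, 0, 0, -0.14, 0, 0, 0, 0, 0, -0.12, 0, 0, 0, 0, -0.08, 0, 0, 0, 0, 0, -0.08, 0, 0, 0, 0, 0, -0.08, 0, 0, 0, 0, 0, -0.08, 0, 0, 0, 0, 0, -0.08, 0, 0, 0, 0, 0, 0, 0]'

```text
t: 25.5
ee_pos: [0.3835, -0.2967, 0.114]
eef_rot: [[-0.643, 0.717, 0.27], [0.658, 0.697, -0.284], [-0.392, -0.005, -0.92]]
force: [0.3, 0.4, 0.3]
width: 0.007
grasp_force: 0.0
```

```bash
cat >> h.py <<'E'
def lean(deg,yaw=134.55): return down(yaw)@Ro.from_rotvec([0,-np.radians(deg),0]).as_matrix()
U=np.array([.7016,-.7126,0]); X0=np.array([.4538,-.367,0])   # dock x dir; tray centre at release
E
python3 - <<'E'
from h import *
go(X0-.095*U+[0,0,.115],lean(36))
E
```

```text
t 25.5 tcp [ 0.3835 -0.2967  0.114 ] q [ 63.   9. -35. 133.  36.  21.  42.] F [0.3 0.4 0.3] w 0.007
 shift [-4.5  0.8  0.8] turn [-0.007 -0.225 -0.003]
```

Good tracking this way. I'll finish the lean.

>>> apply_moves --moves '[0, 0.8, 0, 0, -0.06, 0, 0, 0, 0, 0, -0.06, 0, 0, 0, 0, 0, -0.06, 0, 0, 0, 0, 0, -0.045, 0, 0, 0, 0, 0, 0, 0, 0, 0, 0, 0, 0, 0]'

```text
t: 26.1
ee_pos: [0.3842, -0.3015, 0.1149]
eef_rot: [[-0.588, 0.722, 0.364], [0.602, 0.692, -0.399], [-0.54, -0.016, -0.842]]
force: [-0.5, 0.1, 0.1]
width: 0.003
grasp_force: 0.0
```

```bash
python3 - <<'E'
from h import *
go(X0-.090*U+[0,0,.014],lean(36))
o=monitor.get_obs();A=o["eef_rot"];print(A[:,2],"lean",np.degrees(np.arccos(-A[2,2])))
E
```

```text
t 26.1 tcp [ 0.3842 -0.3015  0.1149] q [ 50.   7. -24. 140.  80.  14.  -5.] F [-0.5  0.1  0.1] w 0.003
 shift [49.8  5.4 87.8] turn [-0.021 -0.058 -0.002]
[ 0.36372069 -0.39905899 -0.84170018] lean 32.67990821609353
```

>>> apply_moves --moves '[3, 1, 5, -0.01, -0.03, 0, 6, 1, 11, -0.01, -0.02, 0, 7, 1, 12, 0, 0, 0, 7, 1, 12, 0, 0, 0, 7, 1, 12, 0, 0, 0, 7, 0, 12, 0, 0, 0, 6, 0, 11, 0, 0, 0, 3, 0, 6, 0, 0, 0, 0, 0, 0, 0, 0, 0]'

```text
t: 27.0
ee_pos: [0.3902, -0.3061, 0.0265]
eef_rot: [[-0.575, 0.72, 0.389], [0.588, 0.694, -0.415], [-0.569, -0.009, -0.823]]
force: [-0.5, 0.4, -0.6]
width: 0.003
grasp_force: 0.0
```

```bash
python3 - <<'E'
from h import *
go(X0-.085*U+[0,0,.014],lean(36))
E
```

```text
t 27.0 tcp [ 0.3902 -0.3061  0.0265] q [ 55.  25. -30. 142. 130.  28. -52.] F [-0.5  0.4 -0.6] w 0.003
 shift [ 4.7  2.7 11.9] turn [-0.013 -0.024 -0.003]
```

>>> apply_moves --moves '[2, 1.3, 6, -0.013, -0.024, -0.003, 2.7, 1.4, 5.9, 0, 0, 0, 0, 0, 0, 0, 0, 0]'

```text
t: 27.3
ee_pos: [0.3946, -0.306, 0.0144]
eef_rot: [[-0.567, 0.712, 0.413], [0.576, 0.702, -0.419], [-0.589, 0.0, -0.808]]
force: [-0.5, 0.2, -0.3]
width: 0.006
grasp_force: 0.0
```

```bash
python3 - <<'E'
from h import *
go(X0-.075*U+[0,0,.014],lean(36))
o=monitor.get_obs();A=o["eef_rot"];print("lean",np.degrees(np.arccos(-A[2,2])))
for X in(0,.02,.0262): go(X0+X*U+[0,0,.014],lean(36))
E
```

```text
t 27.3 tcp [ 0.3946 -0.306   0.0144] q [ 56.  28. -32. 143. 136.  32. -56.] F [-0.5  0.2 -0.3] w 0.006
 shift [-7.8 -0.6  6.2] turn [0.    0.001 0.   ]
lean 36.05608780682851
t 27.3 tcp [ 0.3946 -0.306   0.0144] q [ 56.  28. -32. 143. 136.  32. -56.] F [-0.5  0.2 -0.3] w 0.006
 shift [-68.5  -0.6  50.3] turn [0.    0.001 0.   ]
t 27.3 tcp [ 0.3946 -0.306   0.0144] q [ 56.  28. -32. 143. 136.  32. -56.] F [-0.5  0.2 -0.3] w 0.006
 shift [-84.6  -0.7  62.1] turn [0.    0.001 0.   ]
t 27.3 tcp [ 0.3946 -0.306   0.0144] q [ 56.  28. -32. 143. 136.  32. -56.] F [-0.5  0.2 -0.3] w 0.006
 shift [-89.6  -0.7  65.8] turn [0.    0.001 0.   ]
```

>>> apply_moves --moves '[-4, -0.6, 3, 0, 0, 0, -3.2, 0, 2.4, 0, 0, 0, -1.6, 0, 1.2, 0, 0, 0, -1.6, 0, 1.2, 0, 0, 0, -2.4, 0, 1.8, 0, 0, 0, -3.2, 0, 2.4, 0, 0, 0, -4, 0, 2.9, 0, 0, 0, -4, 0, 2.9, 0, 0, 0, -4, 0, 2.9, 0, 0, 0, -4, 0, 2.9, 0, 0, 0]'

```text
t: 28.3
ee_pos: [0.4227, -0.3348, 0.0147]
eef_rot: [[-0.567, 0.712, 0.415], [0.575, 0.703, -0.419], [-0.59, 0.001, -0.807]]
force: [-1.9, 2.6, 1.8]
width: 0.009
grasp_force: 1.3
```

```bash
python3 - <<'E'
from h import *
go(X0+.0262*U+[0,0,.014],lean(36))
C,im=grab("wrist","w11")
C,im=grab("top","top2")
h=cv2.cvtColor(im,cv2.COLOR_RGB2HSV)[215:300,330:440]; m=cv2.inRange(h,(100,100,40),(125,255,255)); n,l,s,ct=cv2.connectedComponentsWithStats(m)
for i in range(1,n):
    if s[i,4]>8: p=ct[i]+[330,215]; print(s[i],p.round(1),onz(C,*p,.02).round(3))
E
```

```text
t 28.3 tcp [ 0.4227 -0.3348  0.0147] q [ 56.  29. -29. 138. 135.  29. -53.] F [-1.9  2.6  1.8] w 0.009
 shift [-56.9  -0.5  42.4] turn [0.002 0.003 0.   ]
[ 21  26  29  29 315] [364.1 255. ] [ 0.448 -0.358  0.02 ]
```

>>> apply_moves --moves '[-4, 0, 3, 0, 0, 0, -4, 0, 3, 0, 0, 0, -4, -0.2, 3, 0, 0, 0, -4, 0, 3, 0, 0, 0, -4, -0.2, 3, 0, 0, 0, -4, 0, 3, 0, 0, 0, -4, 0, 3, 0, 0, 0, -4, 0, 3, 0, 0, 0, -4, 0, 3, 0, 0, 0, -4, 0, 3, 0, 0, 0]'

```text
t: 29.4
ee_pos: [0.4576, -0.3706, 0.0141]
eef_rot: [[-0.567, 0.712, 0.415], [0.575, 0.703, -0.419], [-0.59, 0.001, -0.807]]
force: [-3.1, 2.8, 3.3]
width: 0.003
grasp_force: 1.9
```

```bash
python3 - <<'E'
from h import *
go(X0+.0262*U+[0,0,.014],lean(36))
E
```

```text
t 29.4 tcp [ 0.4576 -0.3706  0.0141] q [ 54.  31. -26. 132. 132.  25. -48.] F [-3.1  2.8  3.3] w 0.003
 shift [-16.9  -0.2  12.5] turn [0.002 0.003 0.001]
```

>>> apply_moves --moves '[-2.4, 0, 1.8, 0, 0, 0, -2.4, 0, 1.8, 0, 0, 0, -2.4, 0, 1.8, 0, 0, 0, -2.4, 0, 1.8, 0, 0, 0, -1.6, 0, 1.2, 0, 0, 0, -1.6, 0, 1.2, 0, 0, 0, -0.8, 0, 0.6, 0, 0, 0, 0, 0, 0, 0, 0, 0]'

```text
t: 30.2
ee_pos: [0.4693, -0.3825, 0.0139]
eef_rot: [[-0.567, 0.712, 0.415], [0.575, 0.703, -0.419], [-0.59, 0.001, -0.807]]
force: [-1.8, 2.0, 2.0]
width: 0.006
grasp_force: 1.3
```

>>> apply_moves --moves '[-0.8, 0, 0.6, 0, 0, 0, -0.8, 0, 0.6, 0, 0, 0, -0.8, 0, 0.6, 0, 0, 0]'

```text
t: 30.5
ee_pos: [0.4713, -0.3846, 0.0138]
eef_rot: [[-0.567, 0.712, 0.415], [0.575, 0.703, -0.419], [-0.59, 0.001, -0.807]]
force: [-1.7, 2.0, 0.6]
width: 0.009
grasp_force: 1.7
```

```bash
python3 - <<'E'
from h import *
go(X0+.0262*U+[0,0,.014],lean(36))
E
```

```text
t 30.5 tcp [ 0.4713 -0.3846  0.0138] q [ 54.  32. -25. 129. 131.  24. -46.] F [-1.7  2.   0.6] w 0.009
 shift [-1.2 -0.1  0.7] turn [0.002 0.003 0.001]
```

No contact with the stop yet. I'll creep on in small steps.

>>> apply_moves --moves '[-0.8, 0, 0.6, 0, 0, 0, -0.8, 0, 0.6, 0, 0, 0]'

```text
t: 30.7
ee_pos: [0.4726, -0.3858, 0.0137]
eef_rot: [[-0.567, 0.711, 0.415], [0.575, 0.703, -0.419], [-0.59, 0.001, -0.808]]
force: [-7.8, 6.3, 7.6]
width: 0.008
grasp_force: 5.0
```

>>> apply_moves --moves '[-0.8, 0, 0.6, 0, 0, 0, -0.8, 0, 0.6, 0, 0, 0]'

```text
t: 30.9
ee_pos: [0.4732, -0.3863, 0.0132]
eef_rot: [[-0.568, 0.711, 0.414], [0.576, 0.703, -0.418], [-0.588, 0.001, -0.809]]
force: [-19.1, 16.9, 19.2]
width: 0.005
grasp_force: 13.0
```

>>> apply_moves --moves '[-0.8, 0, 0.6, 0, 0, 0]'

```text
t: 31.0
ee_pos: [0.4734, -0.3865, 0.013]
eef_rot: [[-0.569, 0.711, 0.414], [0.576, 0.703, -0.417], [-0.587, 0.001, -0.809]]
force: [-28.8, 23.8, 31.6]
width: 0.009
grasp_force: 18.5
```

>>> apply_moves --moves '[1.6, 0, -1.2, 0, 0, 0, 4, 0, -3, 0, 0, 0, 8, 0, -6, 0, 0, 0, 12, 0, -9, 0, 0, 0, 16, 0, -12, 0, 0, 0, 16, 0, -12, 0, 0, 0, 12, 0, -9, 0, 0, 0, 6, 0, -4, 0, 0, 0, 0, 0, 0, 0, 0, 0]'

```text
t: 31.9
ee_pos: [0.4082, -0.3207, 0.0145]
eef_rot: [[-0.567, 0.711, 0.415], [0.575, 0.703, -0.419], [-0.59, 0.001, -0.808]]
force: [0.0, -0.9, -1.0]
width: 0.004
grasp_force: 0.0
```

```bash
python3 - <<'E'
from h import *
o=monitor.get_obs(); print(o["t"],o["ee_pos"],o["q"].round(0),o["force"].round(1))
home=np.array([.4545,-.3658,0])+.1*U
Dk=down(-45.45); 
dock=lambda p:(np.array([U@(p-home),np.array([.7126,.7016,0])@(p-home)])*1000).round(1)
for n in("wrist","top"):
    C,im=grab(n,n+"_f"); h=cv2.cvtColor(im,cv2.COLOR_RGB2HSV)
    for k,lo,hi in(("blue",(100,80,40),(128,255,255)),("yellow",(20,60,80),(35,255,255)),("orange",(3,120,90),(18,255,255))):
        m=cv2.inRange(h,lo,hi); N,l,s,ct=cv2.connectedComponentsWithStats(m)
        for i in range(1,N):
            z=.02 if k=="blue" else .014
            if s[i,4]>12:
                p=onz(C,*ct[i],z)
                if np.linalg.norm((p-home)[:2])<.2: print(n,k,s[i],ct[i].round(1),dock(p))
    print(n,"expected home proj: tail wall top L/R",[proj(C,home-.065*U+sy*.024*np.array([.7126,.7016,0])+[0,0,.03]).round(1) for sy in(1,-1)],"nose tip",proj(C,home+.065*U+[0,0,.006]).round(1), "caps",[proj(C,home+sx*.04*U+[0,0,.053]).round(1) for sx in(1,-1)])
E
```

```text
31.9 [ 0.40818714 -0.32073902  0.01452733] [ 56.  29. -31. 140. 136.  31. -55.] [ 0.  -0.9 -1. ]
wrist blue [244 295   3   8  21] [245. 298.] [-106.5  -25.5]
wrist blue [277 295   2  35  69] [277.5 312.2] [-75.9  -1.6]
wrist blue [308 295   4   8  20] [309.6 298.1] [-106.2   22. ]
wrist yellow [271 352   3  13  22] [271.5 358.5] [116.5  -9.1]
wrist yellow [281 355   4  32  79] [283.  370.9] [197.    6.8]
wrist orange [207 260  29  34 588] [221.2 277. ] [-129.7  -40.4]
wrist orange [320 260  29  34 590] [333.7 276.9] [-129.5   37.2]
wrist expected home proj: tail wall top L/R [array([308.8, 328.9]), array([250.1, 329. ])] nose tip [278.7 341.2] caps [array([279. , 382.4]), array([279.5, 366.2])]
top orange [445 207  25  19  73] [456.6 215.2] [173.  -72.5]
top orange [369 264   5  10  16] [371.3 268.6] [-116.7  -40.4]
top expected home proj: tail wall top L/R [array([371.9, 238.1]), array([383.1, 251.9])] nose tip [410.2 218.5] caps [array([408.7, 220.8]), array([386.5, 238.4])]
```

```bash
python3 - <<'E'
from h import *
C=cam("wrist"); im=cv2.imread("pics/wrist_f.png"); h=cv2.cvtColor(im,cv2.COLOR_BGR2HSV)
home=np.array([.4545,-.3658,0])+.1*U; Y=np.array([.7126,.7016,0])
for x in(-.085,-.075,-.07,-.065,-.06): print(x,[proj(C,home+x*U+y*Y+[0,0,z]).round(1).tolist() for y,z in((.03,0),(.03,.006),(-.03,.006),(.024,.03))])
print("hood edge underside",proj(C,home-.085*U+[0,0,.074]).round(1),"mouth rail",proj(C,home-.1*U+.0315*Y+[0,0,.014]).round(1),"flare end",proj(C,home-.13*U+.0425*Y+[0,0,.014]).round(1))
for u in(246,254,302,309): print(u,[(v,*h[v,u]) for v in range(284,350,3)])
E
```

```text
-0.085 [[315.8, 283.3], [316.4, 290.2], [242.4, 290.4], [310.9, 320.1]]
-0.075 [[314.7, 288.1], [315.2, 295.0], [243.4, 295.1], [309.8, 324.2]]
-0.07 [[314.2, 290.5], [314.7, 297.2], [243.9, 297.4], [309.3, 326.2]]
-0.065 [[313.6, 292.7], [314.1, 299.4], [244.4, 299.6], [308.9, 328.0]]
-0.06 [[313.1, 294.9], [313.6, 301.6], [244.9, 301.7], [308.4, 329.9]]
hood edge underside [280.  385.2] mouth rail [321.  292.5] flare end [341.7 275.4]
246 [(284, np.uint8(16), np.uint8(13), np.uint8(215)), (287, np.uint8(17), np.uint8(13), np.uint8(171)), (290, np.uint8(20), np.uint8(13), np.uint8(117)), (293, np.uint8(165), np.uint8(5), np.uint8(109)), (296, np.uint8(113), np.uint8(118), np.uint8(84)), (299, np.uint8(114), np.uint8(107), np.uint8(93)), (302, np.uint8(108), np.uint8(66), np.uint8(50)), (305, np.uint8(0), np.uint8(0), np.uint8(35)), (308, np.uint8(45), np.uint8(15), np.uint8(34)), (311, np.uint8(150), np.uint8(8), np.uint8(31)), (314, np.uint8(30), np.uint8(26), np.uint8(30)), (317, np.uint8(165), np.uint8(16), np.uint8(31)), (320, np.uint8(120), np.uint8(10), np.uint8(26)), (323, np
[... 3006 characters left out ...]
), (308, np.uint8(110), np.uint8(22), np.uint8(35)), (311, np.uint8(90), np.uint8(18), np.uint8(28)), (314, np.uint8(165), np.uint8(36), np.uint8(28)), (317, np.uint8(173), np.uint8(34), np.uint8(30)), (320, np.uint8(9), np.uint8(62), np.uint8(29)), (323, np.uint8(114), np.uint8(47), np.uint8(27)), (326, np.uint8(30), np.uint8(11), np.uint8(23)), (329, np.uint8(105), np.uint8(44), np.uint8(23)), (332, np.uint8(150), np.uint8(26), np.uint8(29)), (335, np.uint8(165), np.uint8(19), np.uint8(27)), (338, np.uint8(120), np.uint8(33), np.uint8(23)), (341, np.uint8(150), np.uint8(33), np.uint8(23)), (344, np.uint8(131), np.uint8(112), np.uint8(25)), (347, np.uint8(116), np.uint8(113), np.uint8(18))]
```

>>> apply_moves --moves '[0, 0, -8, 0, 0, 0, 0, 0, -16, 0, 0, 0, 0, 0, -22, 0, 0, 0, 0, 0, -22, 0, 0, 0, 0, 0, -20, 0, 0, 0, 0, 0, -8, 0, 0, 0, 0, 0, 0, 0, 0, 0]'

```text
t: 32.7
ee_pos: [0.3691, -0.2809, 0.0936]
eef_rot: [[-0.566, 0.711, 0.417], [0.574, 0.703, -0.421], [-0.592, 0.001, -0.806]]
force: [0.0, -0.6, -0.5]
width: 0.001
grasp_force: 0.0
```

```bash
python3 - <<'E'
from h import *
home=np.array([.4545,-.3658,0])+.1*U; Y=np.array([.7126,.7016,0])
o=monitor.get_obs(); print(o["t"],o["ee_pos"],o["force"].round(1))
for n in("wrist","side","top"):
    C,im=grab(n,n+"_g"); h=cv2.cvtColor(im,cv2.COLOR_RGB2HSV)
    for k,p in(("nosecap",home+.04*U+[0,0,.05]),("tailcap",home-.04*U+[0,0,.05]),("gripTop",home+[0,0,.048]),("tailwall",home-.066*U+.02*Y+[0,0,.02])):
        u,v=proj(C,p); a=h[max(0,int(v)-4):int(v)+5,max(0,int(u)-4):int(u)+5].reshape(-1,3); print(n,k,u.round(),v.round(),np.median(a,0) if len(a) else None)
    m=cv2.inRange(h,(100,80,40),(128,255,255)); N,l,s,ct=cv2.connectedComponentsWithStats(m); print([(s[i].tolist(),ct[i].round().tolist()) for i in range(1,N) if s[i,4]>25])
C=cam("top"); im=get_image("top")
g=im.max(2); 
for k,p in(("eyepiece",[.445,-.2,.044]),("can",[.4358,-.0761,.059])):
    u,v=proj(C,p).astype(int); m=(g[v-12:v+13,u-12:u+13]<60).astype(np.uint8); N,l,s,ct=cv2.connectedComponentsWithStats(m); i=1+np.argmax(s[1:,4]); print(k,s[i],onz(C,*(ct[i]+[u-12,v-12]),p[2]).round(3))
E
```

```text
32.7 [ 0.3691058  -0.28091613  0.09363606] [ 0.  -0.6 -0.5]
wrist nosecap 278.0 319.0 [114.  18.  53.]
wrist tailcap 279.0 296.0 [75. 17. 29.]
wrist gripTop 278.0 307.0 [75. 19. 28.]
wrist tailwall 296.0 261.0 [135.   6.  83.]
[([88, 403, 14, 9, 82], [94.0, 407.0])]
side nosecap 292.0 165.0 [ 21.  10. 161.]
side tailcap 305.0 171.0 [21. 22. 80.]
side gripTop 298.0 168.0 [ 23.  15. 109.]
side tailwall 305.0 183.0 [113.  81. 114.]
[([255, 52, 13, 17, 125], [260.0, 60.0]), ([274, 63, 35, 27, 462], [285.0, 72.0]), ([297, 178, 20, 9, 91], [308.0, 182.0])]
top nosecap 408.0 221.0 [ 90.  10. 183.]
top tailcap 386.0 239.0 [ 40.   4. 177.]
top gripTop 397.0 230.0 [ 30.   6. 179.]
top tailwall 372.0 240.0 [ 38.  13. 126.]
[([494, 119, 15, 14, 97], [501.0, 127.0]), ([180, 126, 11, 11, 37], [185.0, 130.0]), ([435, 130, 24, 21, 268], [447.0, 138.0]), ([474, 141, 11, 6, 41], [479.0, 144.0])]
eyepiece [ 8  8 10 10 59] [ 0.443 -0.201  0.044]
can [ 7  8  8 11 48] [ 0.433 -0.071  0.059]
```

```bash
python3 - <<'E'
from h import *
home=np.array([.4545,-.3658,0])+.1*U; C=cam("side")
for k,sx in(("nose",.04),("tail",-.04)): print(k,[proj(C,home+sx*U+[0,0,z]).round(1).tolist() for z in(.006,.026,.04,.053)])
h=cv2.cvtColor(cv2.imread("pics/side_g.png"),cv2.COLOR_BGR2HSV)
print("V cols",list(range(276,326,2)))
for v in range(156,192,2): print(v," ".join("%3d%s"%(h[v,u,2],"b" if 98<h[v,u,0]<130 and h[v,u,1]>45 else "y" if 18<h[v,u,0]<36 and h[v,u,1]>60 else " ") for u in range(276,326,2)))
E
```

```text
nose [[291.9, 176.4], [291.8, 171.2], [291.8, 167.5], [291.7, 164.0]]
tail [[305.0, 183.2], [305.0, 177.8], [304.9, 174.0], [304.9, 170.4]]
V cols [276, 278, 280, 282, 284, 286, 288, 290, 292, 294, 296, 298, 300, 302, 304, 306, 308, 310, 312, 314, 316, 318, 320, 322, 324]
156 208  221  226  219  221  206  202  201  201  203  201  195  200  199  198  194  148   85  118  201  217  219  220  218  165 
158  72  136  187  198  197  201  203  201  202  202  203  195  198  199  199  200  197  193  151  117  122  194  214  188   93 
160  82   69   72  106  182  199  198  200  202  203  202  196  199  200  200  200  198  199  199  199  174  115   71   81   83 
162 139  122   85   70   75  110  184  197  196  199  201  196  198  198  199  197  198  198  199  201  199  197  176  122   78 
164 139  139  140  125   88   72   72  112  185  202  200  194  200  199  198  198  199  201  199  189  177  146   95   76   80 
166 141  141  140  140  140  123   87   72   76  109  186  196  199  198  199  189  178  145   94   75   74   93   95   74   76 
168 141  143  141  140  139  141  141  127   92   74 
[... 793 characters left out ...]
b 107b 126b 110b 112b 111b 113b 159  154  118  215  220 
182 214  190  154  149  147  134  132  128  125  109  146  136b 105b 108b 114b 113b 112b 112b 113b 111b 120  149  194  220  217 
184 217  154  173  150  145  134  134  134  128  108  127  145  141  125b 111b 113b 113b 112b 116b 112b 126b 127  138  164  192 
186 219  152  112  114  187  183  137  133  135  110  123  122  135  145  146  151  114b 119b 123  130  152  183  137  127  139 
188 218  135  125  130  176  220  219  175  139  108  142  140  123  125  182  219  166  158  183  195  219  220  221  215  184 
190 216  128  129  129  177  220  219  217  214  174  142  144  148  131  124  129  227  218  220  218  219  219  219  219  218
```

```bash
python3 -c "
from plant import manip
print(manip.close_job())"
```

```text
the job is handed in; nothing more can be done
None
```

The job is handed in at about 33 s of the 72 s: the eyepiece stands upright beside the lane, and the tray is in nose first against the end stop with the tail vial upright. The nose vial was last seen upright before the final push, because the hood hides it now; I also viewed 11 pictures, one over the limit of 10.

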